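Tip and slide the lid off the bit box

ROBOT

A 6-joint arm with a two-finger parallel gripper is mounted at the origin on a cart in front of the work surface, level with it; the furniture and walls round the work are solid. World frame = base frame: x ahead of the robot, y to its left, z up, the work surface at z = 0. Lengths are in m, angles in degrees, forces in N, time in s.
With the tool pointing down it reaches from about 0.275 to 0.725 m from the base axis. Payload 5.6 kg.
Tool frame: the origin (TCP) lies midway between the tips of the shut fingers; the grasp point (between the pads) lies arm.grip_depth behind it (arm.grip_depth is the distance from the TCP to the grasp point, in m); z points along the fingers, y is the line along which they close (so a half turn about z gives the same grasp; the last joint's range is limited). The gripper opens to 85 mm and grips with 20 to 120 N. Pads are 22 mm wide; open, the fingers measure 114 mm over their backs; the gripper's body (76 mm by 85 mm) begins 54 mm behind the grasp point. The pads swing forward as they close: fully open they stand 13 mm farther back than shut.
Start: joints at [80.478, 14.616, 6.199, 0, -81.583, -16.306], TCP at [0.24, 0.495, 0.231] pointing down, gripper open.
Joint ranges: [-168.99, 168.99], [-69.2, 112.95], [-62.41, 85.93], [-164.36, 98.24], [-168.68, -3.75], [-174.98, 174.98]. Speed limits (degrees/s): [147.25, 147.25, 180, 180, 180, 180].

INTERFACE

Orientations are given as a 3x3 rotation matrix whose columns are the frame's x, y, z axes.
In Python, from bench import arm, solver, sense, cams, finder gives the robot as it stands. Calls block until the motion is done:
- arm.reach(position, orientation): joint-space move of the TCP to a pose.
- arm.move_linear(position, attitude=None, feed=0.15, threshold=None): straight line of the TCP; attitude=None keeps the orientation; feed is the mean speed in m/s. With threshold (N) it stops when the force on the tool has changed by that much, and returns True; else False.
- arm.move_joints(angles): joint-space move.
- arm.gripper_open() and arm.grasp(f_grip=None): open the fingers fully, or close them until they stop; f_grip is the grip in N (None keeps the last).
- arm.pause(seconds).
- solver.inverse_kinematics(position, orientation): joint angles nearest the present ones, or None.
- sense(): the state.
- cams.get_image(name): name is "scene" or "side" or "wrist"; returns (picture, depth): 384x512x3 uint8, blue, green, red; 384x512 float32, m along the optical axis (not along the pixel's ray), 0 where there is no reading.
- cams.calibration(name): a dict with "fov_y" (degrees; the focal length in pixels is half the picture's height over the tangent of half this angle, whatever the lens; pixels are square), "cx", "cy" (the principal point, pixels), "k1" (the pictures are not rectified: a ray, as slopes to the right and down, at radius r is drawn at 1 + k1 r^2 times it, then the intrinsics apply), "world_from_camera" (4x4, takes a point from camera to world coordinates). Camera axes: x right, y down, z forward; pixel columns grow to the right and rows downward; lengths in m; the calibration is good to about 2 mm. A picture is of the moment at which its call begins: read the wrist's pose just before it. calibration takes no time and is no camera call; for the wrist camera it gives the pose at the moment of the call.
A pose or a line that the arm cannot do raises arm.MotionError and nothing moves.
- arm.finish_job(): hands the job in; it is judged then, once.
Trained networks look in the newest picture that a camera, given by its name, has taken for a name from the list of things; names that differ only in an ending like _2 or _b are one class to them, and where a whole thing is asked for, a point or a joint stands for the part that bears it (a point fixed in the world has none). Each returns a list of dicts, best first, with "confidence" (0 to 1); they miss things now and then, are a little off and sometimes report something else, mostly with a low value. They report only what shows in the picture. A call takes as long as a camera call.
- finder.trace(camera, target): "mask" (384x512 bool, what is visible of it) and "at" ([row, column] in pixels, amid what is visible of it).
- finder.tip_of(camera, target): "at" ([row, column] in pixels: a listed point, or the origin of a listed thing).
The state is a dict: "t": time; "joint_positions": joint angles; "joint_velocities": joint speeds; "joint_efforts": joint torques, N m; "tool_pos": TCP position; "tcp_rot": TCP orientation; "ft_force": force on the tool from outside, world axes, zero at the start; "moment": the same for the moment, N m; "width": finger opening in m; "grasp_force": force on a finger pad.
Only numpy, scipy, OpenCV 4.12 (cv2) and the standard library are available. Lean on these libraries where they do the work, as an engineer would, in place of code of your own. Each camera call takes 0.05 s, during which the arm holds its last target. There are 200 camera calls.

TASK

Open the screwed-down driver-bit box: press the tail of its orange sliding lid down so that the nose tips up over the stop lip, push it forward while it is held down, then grip its projecting end lightly and draw it out of its grooves. Lay the lid flat on the bench, right side up and clear of the box, without dropping it or forcing it, and leave the other things where they are.

Things in the scene. Friction and masses are not known exactly. Their poses are not given: they have to be found in the camera images.
- bit_box: Grey plastic driver-bit box screwed to the bench (immovable), 199 (x) x 77 (y) x 42 mm high, with four flat ears out to y = +-60. Origin: centre of its underside; +x to its nose, where the lid comes out; z up. Side walls: inner faces y = +-30.5, tops z = 42, flush with the closed lid. Tail wall x -99.5 to -92 with a 35 mm wide thumb notch in the middle, down to z = 26. Bits lie inside below z = 21
- bit_lid: Orange sliding lid, loose, 180 (x) x 58 (y) x 8 mm thick, 0.08 to 0.17 kg. Origin: centre of its underside; +x to its nose; z up. Starts closed: origin 34 mm above the box's origin, axes along the box's, nose end 3 mm behind the lip. Slid forward 12 mm or more with its tail held down, its nose rests on the lip, 0.05 rad up, and it slides freely; past 93 mm, not held, it tips off
- thumb_pad (a point): black-ribbed thumb pad on top of the lid's tail (x -90 to -48, full width); point at x = -72, z = 8 mm in the lid's frame. Pressed here with about 10 N until it bottoms, some 6 mm down, the lid rocks on the divider and its nose rises about 11 mm
- push_ridge (a point): top middle of the ridge across the lid in front of the pad, to push against: x -48 to -41, y -18 to 18, 7 mm above the lid's top; point at x = -44.5, z = 15 mm in the lid's frame
- lid_nose (a point): middle of the lower edge of the lid's nose end (x = 90 mm in the lid's frame)
- lid_tail (a point): middle of the lower edge of the lid's tail end (x = -90 mm in the lid's frame)
- lip (a point): middle of the outer top edge of the stop lip, the box's nose wall: x 93 to 99.5, top at z = 40 in the box's frame, 6 mm above the ledges; axes as the box's. The bench ahead of it is clear for 0.2 m
- rocker (a point): middle of the top of the cross divider the lid rocks on, x -20 to -15, z = 34 mm in the box's frame. Ahead of it side ledges at z = 34 carry the lid up to the lip; behind it, under the tail, is a hollow 8 mm deep (deck at z = 26)
- groove (a point): midway between the two black rails over the lid's edges that form the grooves: x -28 to 5 in the box's frame, undersides z = 46 (4 mm play above the lid), tops z = 50, 49 mm open between them (y +-24.5). The lid lifts away only when its tail is past them, 95 mm forward from closed. Point at x = 5, z = 46
- box_spring (a joint): 14 mm spring plunger under the lid's tail, at x = -75, y = 0 in the box's frame: m pressed down, 0 = up (its top at z = 34), 0.0085 at most; gives from about 3.5 N, about 7 N when the lid bottoms, springs back up
- hammer: small joiner's hammer with wooden haft lying on its side, origin at the haft end, 270x105x24 mm; bystander
- tape_measure: orange and black tape measure, 66x87x64 mm; bystander
- sanding_block: brown cork sanding block, 116x80x26 mm; bystander
- try_square: joiner's try square lying flat, 243x116x18 mm; bystander
- pliers: red and orange handled pliers lying flat, 176x57x16 mm (origin at the handle end); bystander

How it is judged (in metres and radians):
On the way, in this order (a step that is already met when the one before it is completed fails the run):
1. the lid's nose is over the stop lip and past it while its tail is still in the grooves (x of lid_nose in the frame of lip above 0.003 m and z of lid_nose in the frame of lip above -0.002 m and x of lid_tail in the frame of bit_box below -0.01 m and z of lid_tail in the frame of bit_box below 0.04 m), for 0.2 s.
2. the lid's tail is drawn forward out of the grooves (x of lid_tail in the frame of bit_box above 0.005 m), for 0.1 s.
At the end, for the whole second after the job is handed in: The lid lies flat (within 0.05 rad) and right side up on the bench, both its ends within 5 mm of the worktop, touching neither box nor robot, at rest (angle between bit_lid's own z axis and vertical below 0.05 rad and height (world z) of each of lid_nose, lid_tail below 0.005 m and contact force between bit_lid and bit_box below 0.05 N and linear speed of bit_lid below 0.02 m/s and angular speed of bit_lid below 0.1 rad/s).
It fails at once if the lid is dropped (moves faster than 0.5 m/s with no finger on it) (linear speed of bit_lid above 0.5 m/s and contact force between the fingers and bit_lid below 0.05 N).
It fails at once if the lid is forced: more than 80 N between lid and box (contact force between bit_lid and bit_box above 80 N).
It fails at once if another thing on the bench is shifted by more than 20 mm (distance of any of hammer, tape_measure, sanding_block, try_square, pliers from where it was at the start of the episode above 0.02 m).
It also fails if it takes over 51 s, if anything falls off the work surface, if the arm or the gripper's body presses on something with over 40 N, if the wrist force passes 120 N, or if a joint passes its speed limit or range.

## Working session

There is one attempt and no reset: what is moved stays moved. The work goes in short steps, each a Python script; the robot and the scene stay as the last script left them, time stands still between calls to the robot, and variables do not carry over. Pictures are saved under pics/ and viewed, at most 10 in all, crops included, and the job is handed in when it is done.

```bash
ls; mkdir -p pics
cat > h.py <<'E'
import numpy as np, cv2
from bench import arm, solver, sense, cams, finder
def K(c):
    f=192/np.tan(np.radians(c["fov_y"]/2)); return f,c["cx"],c["cy"],c["k1"]
def rays(c,uv):
    f,cx,cy,k=K(c); d=(np.asarray(uv,float)-[cx,cy])/f
    s=d.copy()
    for _ in range(20): s=d/(1+k*(s**2).sum(-1,keepdims=True))
    return np.concatenate([s,np.ones(s.shape[:-1]+(1,))],-1)
def world(c,uv,z):  # z depth
    T=np.array(c["world_from_camera"]); p=rays(c,uv)*np.asarray(z)[...,None]
    return p@T[:3,:3].T+T[:3,3]
def onplane(c,uv,h):
    T=np.array(c["world_from_camera"]); d=rays(c,uv)@T[:3,:3].T; o=T[:3,3]
    return o+d*((h-o[2])/d[...,2])[...,None]
E
cat > a.py <<'E'
from h import *
ims=[]
for n in ("scene","side"):
    c=cams.calibration(n); im,d=cams.get_image(n); ims.append(im)
    print(n,np.round(np.array(c["world_from_camera"])[:3,3],3),c["k1"])
    for t in ("bit_box","bit_lid","hammer","tape_measure","sanding_block","try_square","pliers"):
        r=finder.trace(n,t)
        if r:
            m=r[0]["mask"]; v,u=np.nonzero(m&(d>0)); P=world(c,np.c_[u,v],d[v,u])
            print(t,round(r[0]["confidence"],2),np.round(r[0]["at"]),m.sum(),np.round(np.percentile(P,[3,50,97],axis=0),3).tolist())
    for t in ("thumb_pad","push_ridge","lid_nose","lip","groove","bit_box","bit_lid"):
        r=finder.tip_of(n,t)
        for q in r[:1]:
            a=np.round(q["at"]).astype(int); h={"thumb_pad":.042,"push_ridge":.049,"lid_nose":.034,"lip":.04,"groove":.046,"bit_box":0,"bit_lid":.034}[t]
            print(t,round(q["confidence"],2),np.round(q["at"],1),np.round(onplane(c,np.array(q["at"])[::-1],h),4))
    cv2.imwrite(f"pics/{n}0.png",im)
print(sense())
E
python3 a.py
```

```text
bench.py
pics
scene [-0.424 -0.845  1.077] 0.006649043582920508
bit_box 0.8 [219. 272.] 671 [[0.475, -0.239, -0.001], [0.492, -0.168, 0.022], [0.558, -0.051, 0.049]]
bit_lid 0.9 [207. 279.] 498 [[0.501, -0.226, 0.037], [0.528, -0.146, 0.042], [0.555, -0.059, 0.048]]
hammer 0.62 [156. 197.] 346 [[0.42, 0.292, -0.001], [0.589, 0.322, 0.016], [0.668, 0.39, 0.026]]
tape_measure 0.88 [202. 347.] 319 [[0.69, -0.34, 0.003], [0.71, -0.321, 0.04], [0.75, -0.293, 0.064]]
sanding_block 0.6 [160. 150.] 305 [[0.388, 0.402, 0.005], [0.427, 0.443, 0.024], [0.469, 0.505, 0.03]]
try_square 0.69 [231. 371.] 458 [[0.506, -0.504, 0.0], [0.672, -0.482, 0.009], [0.694, -0.382, 0.021]]
pliers 0.89 [268. 340.] 310 [[0.39, -0.497, 0.003], [0.447, -0.443, 0.012], [0.538, -0.401, 0.018]]
thumb_pad 0.65 [213.5 289.2] [ 0.528  -0.1989  0.042 ]
push_ridge 0.58 [210.8 288.8] [ 0.532  -0.1935  0.049 ]
lid_nose 0.76 [196.1 259.9] [ 0.5401 -0.0524  0.034 ]
lip 0.94 [196.6 258.1] [ 0.5279 -0.0538  0.04  ]
groove 0.95 [204.1 276.4] [ 0.5341 -0.1357  0.046 ]
bit_box 0.9 [215.6 274.9] [ 0.5227 -0.1401  0.    ]
bit_lid 0.
[... 1186 characters left out ...]
8.15827050e+01, -1.63068342e+01]), 'joint_velocities': array([-0.09248397,  0.03500735, -0.0288405 , -0.05188897, -0.06635605,
        0.02330748]), 'joint_efforts': array([-2.54689940e-04, -3.86402786e+01,  2.38066202e+01,  5.36806047e+00,
       -5.70887059e-04,  2.06251349e-05]), 'tool_pos': array([0.23959116, 0.49507302, 0.23128555]), 'tcp_rot': array([[ 9.00102997e-01, -4.35677167e-01, -5.57680569e-06],
       [-4.35677167e-01, -9.00102997e-01,  2.03301570e-05],
       [-1.38770847e-05, -1.58695483e-05, -1.00000000e+00]]), 'ft_force': array([ 0.4905998 ,  0.27970043, -0.47551032]), 'moment': array([ 0.04083362, -0.04445982,  0.02175781]), 'grasp_force': 0.0, 'width': 0.0853327223175771}
```

```bash
cat > b.py <<'E'
from h import *
print("gd",arm.grip_depth)
best=None
for s in (1,-1):
    y=np.array([s,0,0.]); z=np.array([0,0,-1.]); R=np.c_[np.cross(y,z),y,z]
    q=solver.inverse_kinematics([.53,-.14,.33],R)
    print(s,None if q is None else np.round(q,1))
    if q is not None:
        e=np.abs(np.array(q)-sense()["joint_positions"]).max()+abs(q[5])*.5
        if best is None or e<best[0]: best=(e,q)
arm.move_joints(best[1])
n="wrist"; c=cams.calibration(n); im,d=cams.get_image(n)
print(sense()["t"],np.round(c["world_from_camera"],3))
for t in ("bit_box","bit_lid"):
    for q in finder.trace(n,t)[:1]:
        m=q["mask"]; v,u=np.nonzero(m&(d>0)); P=world(c,np.c_[u,v],d[v,u])
        print(t,q["confidence"],m.sum(),np.round(np.percentile(P,[2,50,98],axis=0),4).tolist())
        if t=="bit_lid":
            k=(abs(P[:,2]-.042)<.004); r=cv2.minAreaRect(P[k][:,:2].astype(np.float32)); print("rect",r)
H={"thumb_pad":.042,"push_ridge":.049,"lid_nose":.034,"lip":.04,"groove":.046,"bit_lid":.034,"rocker":.034}
for t in H:
    for q in finder.tip_of(n,t)[:1]:
        print(t,round(q["confidence"],2),np.round(q["at"],1),np.round(onplane(c,np.array(q["at"])[::-1],H[t]),4))
cv2.imwrite("pics/w1.png",im); np.savez("w1.npz",im=im,d=d,T=c["world_from_camera"])
E
python3 b.py
```

```text
gd 0.0187
1 None
-1 [  1.6  14.1  19.7   0.  -95.6  -1.6]
4.05 [[-1.    -0.001 -0.001  0.53 ]
 [-0.001  0.949  0.315 -0.222]
 [ 0.     0.315 -0.949  0.472]
 [ 0.     0.     0.     1.   ]]
bit_box 0.77 3078 [[0.4724, -0.24, -0.0005], [0.5269, -0.1576, 0.0408], [0.5843, -0.0449, 0.0508]]
bit_lid 0.85 4552 [[0.5015, -0.2293, 0.0401], [0.5297, -0.1518, 0.0419], [0.5565, -0.0572, 0.0483]]
rect ((0.528674840927124, -0.14272770285606384), (0.17907796800136566, 0.05789460241794586), 89.6512680053711)
thumb_pad 0.97 [ 93.  256.2] [ 0.5267 -0.2157  0.042 ]
push_ridge 0.94 [113.7 251.4] [ 0.5335 -0.1875  0.049 ]
lid_nose 0.98 [196.5 252.8] [ 0.5316 -0.0567  0.034 ]
lip 0.96 [206.3 258.9] [ 0.5219 -0.0423  0.04  ]
bit_lid 0.87 [146.6 255.4] [ 0.5276 -0.1375  0.034 ]
```

View pics/w1.png

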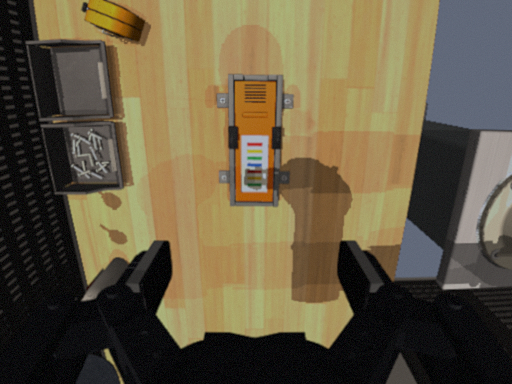

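```bash
cat > c.py <<'E'
from h import *
w=np.load("w1.npz"); 
class C(dict): pass
c=dict(cams.calibration("wrist")); c["world_from_camera"]=w["T"]
hsv=cv2.cvtColor(w["im"],cv2.COLOR_BGR2HSV)
v,u=np.mgrid[70:208,200:310]; P=onplane(c,np.stack([u,v],-1),.042)
m=(hsv[70:208,200:310,0]<18)&(hsv[70:208,200:310,1]>200)
Q=P[m]; r=cv2.minAreaRect(Q[:,:2].astype(np.float32)); print("orange rect",r)
x0=[(p[m[i]][:,0].min(),p[m[i]][:,0].max(),p[0,1]) for i,p in enumerate(P) if m[i].sum()>10]
x0=np.array(x0); x0=x0[(x0[:,1]-x0[:,0]>.05)]; print(len(x0),np.polyfit(x0[:,2],x0[:,:2].mean(1),1),np.median(x0[:,1]-x0[:,0]))
k=np.polyfit(x0[:,2],x0[:,:2].mean(1),1)
print("x at -.1427",np.polyval(k,-.1427))
E
python3 c.py
```

```text
orange rect ((0.5292578339576721, -0.1423376053571701), (0.1798950731754303, 0.057598963379859924), 89.49456787109375)
55 [0.0155939  0.53148402] 0.055356787000074736
x at -.1427 0.5292587678020836
```

```bash
cat >> h.py <<'E'
B=np.array([.529,-.1425,0.]); ex=np.array([.0105,1,0]); ex/=np.linalg.norm(ex); ez=np.array([0,0,1.]); ey=np.cross(ez,ex)
RG=np.c_[np.cross(ey,-ez),ey,-ez]   # tool y along box y (= -x world), tool down
def W(x,y,z): return B+ex*x+ey*y+ez*z   # box frame -> world
def st(tag=""):
    s=sense(); p=s["tool_pos"]-B
    print(tag,"t",round(s["t"],2),"tcp box",np.round([p@ex*1e3,p@ey*1e3,p[2]*1e3],1),"F",np.round(s["ft_force"],1),"w",round(s["width"],4),"g",round(s["grasp_force"],1)); return s
def look(tag,names=("lid_nose","push_ridge"),H=(.042,.05)):
    c=cams.calibration("wrist"); im,d=cams.get_image("wrist"); cv2.imwrite(f"pics/{tag}.png",im)
    for n,h in zip(names,H):
        for q in finder.tip_of("wrist",n)[:1]:
            p=onplane(c,np.array(q["at"])[::-1],h)-B; print(n,round(q["confidence"],2),"box mm",np.round([p@ex*1e3,p@ey*1e3],1))
E
cat > d.py <<'E'
from h import *
arm.reach(W(-62,0,80)*1 if 0 else W(-.062,0,.08),RG)
arm.grasp(20); st("shut")
hit=arm.move_linear(W(-.062,0,.030),feed=.02,threshold=3.0); s=st(f"contact {hit}")
z=s["tool_pos"][2]
if hit and z>.037:
    hit=arm.move_linear(W(-.062,0,z-.0042),feed=.015,threshold=25); st(f"pressed {hit}")
    hit=arm.move_linear(W(-.034,0,z-.0037),feed=.025,threshold=30); st(f"pushed {hit}")
    look("p1")
E
python3 d.py
```

```text
shut t 6.28 tcp box [-62.  -0.  80.] F [-0.2 -0.3  1.1] w -0.0001 g 0.0
contact True t 8.0 tcp box [-62.1   0.   41.6] F [-0.9  1.   6.9] w 0.0001 g 3.0
pressed False t 8.38 tcp box [-62.6  -0.2  38.9] F [-3.7 -0.1 10.3] w 0.0001 g 5.0
pushed True t 9.06 tcp box [-54.4  -1.9  41.6] F [-1.  -4.   3.5] w -0.0002 g 6.6
```

View pics/p1.png

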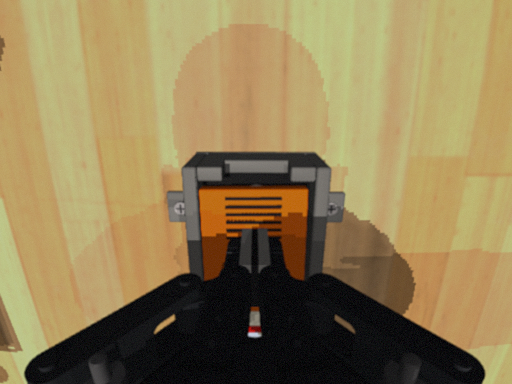

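```bash
cat > e.py <<'E'
from h import *
arm.move_linear(W(-.058,0,.046),feed=.05); st("free")
arm.move_linear(W(-.060,0,.046),feed=.05)
hit=arm.move_linear(W(-.060,0,.031),feed=.02,threshold=16); s=st(f"pressed {hit}")
arm.pause(.2); s=st("settled")
E
python3 e.py
```

```text
free t 9.51 tcp box [-57.7   0.3  45.7] F [ 0.4 -0.  -0.2] w -0.0001 g 0.0
pressed True t 10.31 tcp box [-60.9  -0.5  38.2] F [-3.   1.6 11.5] w -0.0001 g 5.5
settled t 10.51 tcp box [-60.8  -0.5  38.4] F [-3.5  2.4 10.9] w -0.0001 g 5.3
```

```bash
cat > f.py <<'E'
from h import *
for x in (-.058,-.056,-.054,-.052,-.050,-.048,-.046):
    hit=arm.move_linear(W(x,0,.0355),feed=.02,threshold=18); s=st(f"{x} {hit}")
    if hit or s["tool_pos"][2]>.0400: break
look("p2")
E
python3 f.py
```

```text
-0.058 False t 10.82 tcp box [-60.4  -0.6  38. ] F [-4.2 -5.3 14. ] w -0.0001 g 6.9
-0.056 False t 11.07 tcp box [-59.2  -0.9  38.4] F [-4.4 -8.9 13.4] w -0.0002 g 7.2
-0.054 False t 11.32 tcp box [-57.5  -1.2  38.7] F [-3.9 -9.7 13.9] w 0.0002 g 7.4
-0.052 False t 11.57 tcp box [-55.5  -1.7  38.9] F [ -3.6 -10.6  13.9] w -0.0001 g 7.6
-0.05 False t 11.82 tcp box [-53.8  -2.   39.2] F [ -3.  -10.4  15.3] w -0.0002 g 7.9
-0.048 False t 12.07 tcp box [-52.2  -2.2  39.5] F [ -3.5 -12.6  16.6] w -0.0004 g 10.1
-0.046 False t 12.32 tcp box [-50.8  -2.2  39.8] F [ -4.  -14.8  18. ] w 0.0003 g 10.6
```

View pics/p2.png

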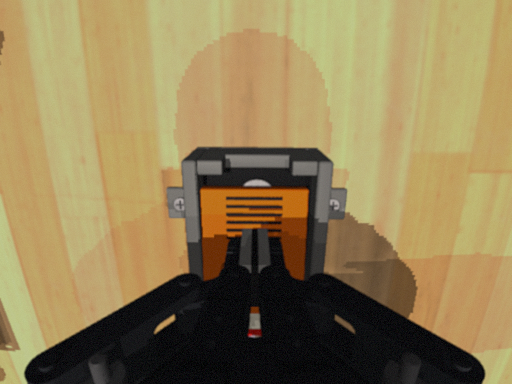

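```bash
cat > f2.py <<'E'
from h import *
for x in (-.042,-.038,-.034,-.030,-.026):
    hit=arm.move_linear(W(x,.002,.0375),feed=.025,threshold=18); s=st(f"{x} {hit}")
    if hit or s["tool_pos"][2]>.044: break
c=cams.calibration("wrist"); look("p3")
E
python3 f2.py
```

```text
-0.042 False t 12.82 tcp box [-44.5  -0.9  40.9] F [-0.  -6.5 12. ] w 0.0003 g 7.0
-0.038 False t 13.12 tcp box [-40.8  -1.   41. ] F [-0.5 -8.4 13.2] w 0.0 g 7.5
-0.034 False t 13.43 tcp box [-36.9  -1.2  41.2] F [-1.6 -8.  14.2] w -0.0002 g 7.8
-0.03 False t 13.74 tcp box [-33.1  -1.3  41.4] F [-0.3 -8.8 15.1] w 0.0 g 8.1
-0.026 False t 14.05 tcp box [-29.3  -1.4  41.6] F [-0.7 -9.3 14.3] w -0.0001 g 8.5
```

View pics/p3.png

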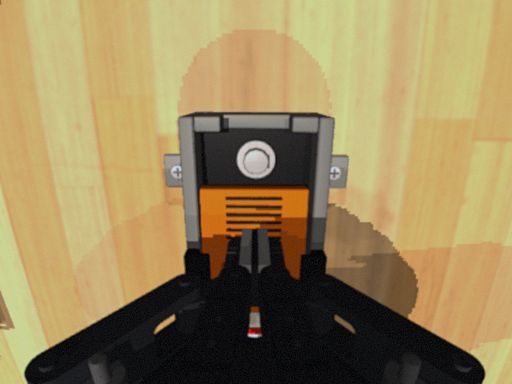

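```bash
cat > g.py <<'E'
from h import *
arm.move_linear(W(-.029,0,.0445),feed=.03); st("up")
hit=arm.move_linear(W(.018,0,.047),feed=.06,threshold=15); s=st(f"push {hit}")
c=cams.calibration("wrist"); look("p4")
E
python3 g.py
```

```text
up t 14.61 tcp box [-28.8   0.3  44. ] F [-0.  -0.5  0. ] w 0.0001 g 0.3
push False t 15.54 tcp box [18.  -0.1 47. ] F [-0.4 -1.3  0.3] w -0.0003 g 0.0
```

View pics/p4.png

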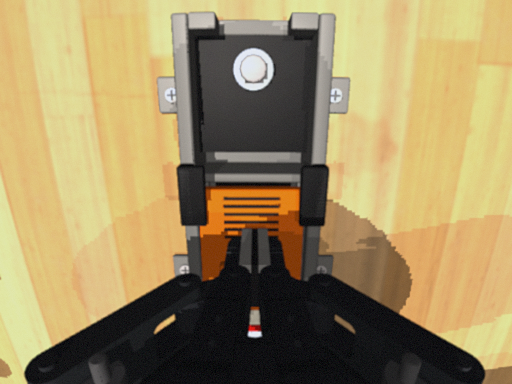

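```bash
cat > k.py <<'E'
from h import *
arm.move_linear(W(.012,0,.07),feed=.15)
arm.reach(W(.03,0,.24),RG)
c=cams.calibration("wrist"); look("p5",("lid_nose","bit_lid","push_ridge","lid_tail"),(.044,.038,.051,.034))
arm.gripper_open(); st()
E
python3 k.py
```

```text
bit_lid 0.61 box mm [77.4 -1.3]
push_ridge 0.6 box mm [33.5 -1.3]
lid_tail 0.61 box mm [-12.8   0.2]
 t 17.75 tcp box [ 30.  -0. 240.] F [-0.2  1.1 -0. ] w 0.0854 g 0.0
```

View pics/p5.png

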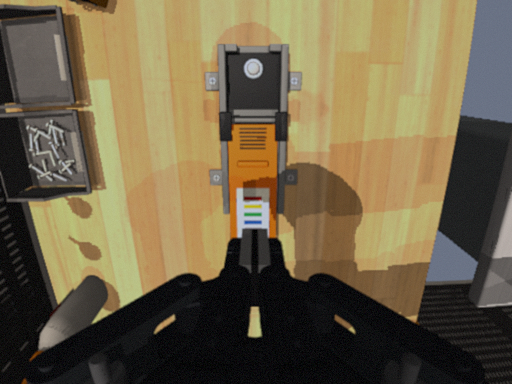

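```bash
cat > l.py <<'E'
from h import *
arm.reach(W(.116,-.0005,.10),RG)
hit=arm.move_linear(W(.116,-.0005,.036),feed=.12,threshold=12); st(f"down {hit}")
arm.grasp(25); s=st("grip")
if s["width"]>.05:
    hit=arm.move_linear(W(.130,0,.0375),feed=.04,threshold=20); st(f"pull {hit}")
    c=cams.calibration("side"); im,d=cams.get_image("side"); cv2.imwrite("pics/s1.png",cv2.resize(im[130:290,170:330],(640,640)))
    look("p6",("push_ridge","lid_tail"),(.051,.034))
E
python3 l.py
```

```text
down False t 19.13 tcp box [115.8  -1.5  37.1] F [0.3 0.8 0.6] w 0.0853 g 0.0
grip t 19.5 tcp box [116.1  -1.3  37.1] F [-0.1  0.4  5.1] w 0.0571 g 30.4
pull False t 20.0 tcp box [ 1.308e+02 -1.000e-01  3.760e+01] F [-0.9  1.4  4.3] w 0.057 g 30.4
push_ridge 0.6 box mm [46.6  0.6]
```

View pics/p6.png

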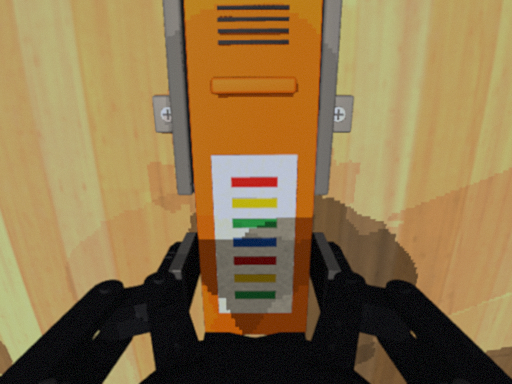

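```bash
cat > m.py <<'E'
from h import *
hit=arm.move_linear(W(.144,0,.0385),feed=.04,threshold=20); st(f"pull {hit}")
arm.pause(.15)
arm.move_linear(W(.150,0,.075),feed=.05); st("lift")
arm.move_linear(W(.248,0,.075),feed=.12); st("fwd")
c=cams.calibration("wrist"); im,d=cams.get_image("wrist")
cv2.imwrite("pics/p7.png",im)
q=finder.trace("wrist","bit_lid")[0]; m=cv2.erode(q["mask"].astype(np.uint8),np.ones((5,5)))>0
v,u=np.nonzero(m&(d>0)); P=world(c,np.c_[u,v],d[v,u])-B; X=np.c_[P@ex,P@ey,P[:,2]]
print(q["confidence"],m.sum(),np.percentile(X,[1,50,99],axis=0).round(4).tolist())
k=np.ones(len(X),bool)
for _ in range(6):
    A=np.c_[X[:,:2],np.ones(len(X))]; p=np.linalg.lstsq(A[k],X[k,2],rcond=None)[0]; r=X[:,2]-A@p; k=abs(r)<.003
print("plane",p.round(4),k.mean())
E
python3 m.py
```

```text
pull False t 20.7 tcp box [144.5   0.3  38.2] F [-0.9  1.1  3.4] w 0.0566 g 30.2
lift t 21.74 tcp box [150.    0.3  74.7] F [ 0.1 -0.  -1.6] w 0.0573 g 29.8
fwd t 22.71 tcp box [2.475e+02 1.000e-01 7.490e+01] F [-0.7 -1.  -1.4] w 0.0572 g 29.8
0.55 38718 [[0.1298, -0.0266, 0.079], [0.1938, 0.0007, 0.084], [0.2916, 0.0279, 0.0896]]
plane [0.0605 0.0035 0.0718] 0.9632126098566355
```

View pics/p7.png

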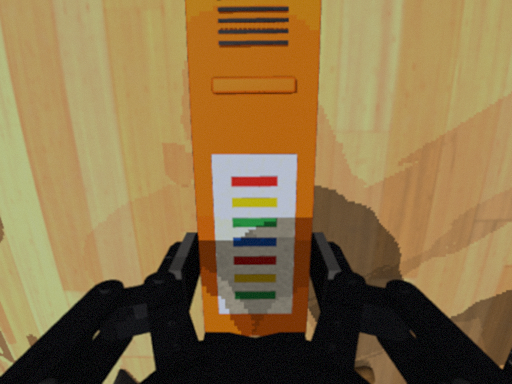

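```bash
cat > n.py <<'E'
from h import *
from scipy.spatial.transform import Rotation as Ro
R=Ro.from_rotvec(ey*.0605).as_matrix()@RG
arm.move_linear(W(.250,0,.02),R,feed=.06); st("level")
hit=arm.move_linear(W(.250,0,-.006),feed=.015,threshold=4); st(f"touch {hit}")
c=cams.calibration("wrist"); im,d=cams.get_image("wrist")
q=finder.trace("wrist","bit_lid")[0]; m=cv2.erode(q["mask"].astype(np.uint8),np.ones((5,5)))>0
v,u=np.nonzero(m&(d>0)); P=world(c,np.c_[u,v],d[v,u])-B; X=np.c_[P@ex,P@ey,P[:,2]]
k=np.ones(len(X),bool)
for _ in range(6):
    A=np.c_[X[:,:2],np.ones(len(X))]; p=np.linalg.lstsq(A[k],X[k,2],rcond=None)[0]; r=X[:,2]-A@p; k=abs(r)<.003
print("plane",p.round(4),k.mean(),"z nose/tail top",(p@[.30,0,1]).round(4),(p@[.12,0,1]).round(4))
E
python3 n.py
```

```text
level t 23.88 tcp box [250.1  -0.4  20.4] F [ 1.2  0.1 -0.6] w 0.0573 g 29.8
touch True t 25.3 tcp box [250.    0.   -3.8] F [-1.   0.   4.8] w 0.057 g 30.6
plane [0.0011 0.0019 0.0078] 0.962691661415669 z nose/tail top 0.0081 0.0079
```

Flat on the bench (top at 8 mm). Release, retreat and verify.

```bash
cat > o.py <<'E'
from h import *
arm.gripper_open(); st("open")
s=sense(); arm.move_linear(s["tool_pos"]+[0,0,.12],feed=.12)
arm.pause(.3); st("up")
im,d=cams.get_image("side"); c=cams.calibration("side")
cv2.imwrite("pics/s2.png",cv2.resize(im[110:300,140:350],(800,724))[:600])
im,d=cams.get_image("wrist"); c=cams.calibration("wrist"); cv2.imwrite("pics/p8.png",im)
q=finder.trace("wrist","bit_lid")[0]; v,u=np.nonzero(q["mask"]&(d>0)); P=world(c,np.c_[u,v],d[v,u])-B; X=np.c_[P@ex,P@ey,P[:,2]]
print(q["confidence"],np.percentile(X,[1,50,99],axis=0).round(4).tolist())
E
python3 o.py
```

```text
open t 25.8 tcp box [249.5   1.2  -5.1] F [-0.8  0.1 -0. ] w 0.0855 g 0.0
up t 27.25 tcp box [249.4   1.3 114.6] F [-0.4 -0.1 -0.3] w 0.0854 g 0.0
0.69 [[0.123, -0.0276, 0.0063], [0.2004, 0.0005, 0.008], [0.2984, 0.0291, 0.015]]
```

View pics/p8.png

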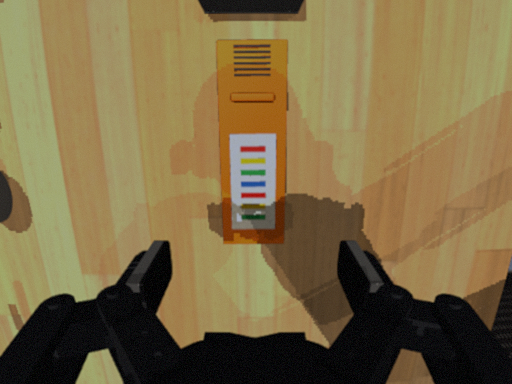

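The picture shows the lid lying flat with its label and ridge up, from its tail at row 40 to its nose at row 243. It is clear of the box, whose nose is at row 12, and of the fingers.

```bash
python3 -c "
from bench import arm
print(arm.finish_job())"
```

```text
the job is handed in; nothing more can be done
None
```

The lid is out of its grooves and lying flat, right side up on the bench about 20 mm clear of the box. I handed the job in at about 27 s of the 51 s; no verdict came back, and I did not re-measure the other things.

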